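Hang the lift-off door on an equipment housing

ROBOT

A 6-joint arm with a two-finger parallel gripper is mounted at the origin on the work surface. World frame = base frame: x ahead of the robot, y to its left, z up, the work surface at z = 0. Lengths are in mm, angles in rad, forces in N, time in s.
With the tool pointing down it reaches from about 250 to 775 mm from the base axis. Payload 4 kg.
Tool frame: the origin (TCP) lies midway between the tips of the shut fingers; the grasp point (between the pads) lies 19 mm behind it; z points along the fingers, x is the direction in which the jaws open and shut, and the axes are right-handed (so a half turn about z gives the same grasp; the last joint's range is limited). The gripper opens to 94 mm and grips with 3 to 60 N. Pads are 16 mm wide; open, the fingers measure 119 mm over their backs; the gripper's body (75 mm by 177 mm) begins 78 mm behind the grasp point.
Start: joints at [-1.37, 0.087, 1.371, -0, 1.684, -0.103], TCP at [164.529, -524.834, 205.506] pointing down, gripper open.
Joint ranges: [-3.1, 3.1], [-0.76, 2.03], [0.27, 2.55], [-1.08, 4.22], [0.17, 2.65], [-2.57, 2.57]. Speed limits (rad/s): [2.79, 2.79, 3.14, 3.14, 3.14, 3.14].

INTERFACE

Orientations are given as a rotation vector (axis times angle).
In Python, from station import observe, optics, workorder, finder gives the robot as it stands.
- The arm moves only by the shell command python3 -m inch 'ROWS' [FORCE]. ROWS is JSON, a list of rows, each a list of 3 entries, a list of its own where there are three numbers: the opening, from -1 (shut) to 1 (fully open), then the shift along the tool's x, y, z in cm, then the turn about the tool's z in degrees. In form: [[fingers, [dx, dy, dz], spin], ...]. A call has 1 to 20 rows; each row is the pose to reach, as a shift and turn from the pose commanded when the call began, along the tool's axes at that moment; what a row does not reach only later rows make up. A row lasts 1/10 s, in which the tool goes at most 50 mm and 8.59 degrees, less where a joint would pass 70% of its speed; a pose out of reach is approached as far as the arm can. A call with a gripper value outside its range is refused whole. The fingers move at their own pace and stop on an object; FORCE is the grip in N (left out, the last holds). Time passes only in rows, so rows that repeat a pose let the fingers close. It gives the time, the measured TCP pose, the force and the opening at its end, in the units of the state.
- observe(): the state, without advancing time (a new reading comes with each control period).
- optics.snapshot(name): name is "scene" or "side" or "wrist"; returns a dict with "frame" (480x640x3 uint8, blue, green, red), "depth" (480x640 float32, mm along the optical axis (not along the pixel's ray), 0 where there is no reading), "mtx" (3x3 intrinsics, pixels), "dist" ([k1, k2, p1, p2, k3] as OpenCV has them; the pictures are not rectified), "extrinsics" (4x4, takes a point from camera to world coordinates). Camera axes: x right, y down, z forward; pixel columns grow to the right and rows downward; lengths in mm; the calibration is good to about 2 mm. A picture is of the moment at which its call begins.
- workorder.job_done(): hands the job in, once; it reports no verdict.
Trained networks look in a picture, given as the dict that the camera call returned (one of the last four; its "shot" number tells which), for a name from the list of things; names that differ only in an ending like _2 or _b are one class to them, and where a whole thing is asked for, a point or a joint stands for the part that bears it (a point fixed in the world has none). Each returns a list of dicts, best first, with "score" (0 to 1); they miss things now and then, are a little off and sometimes report something else, mostly with a low value. They report only what shows in the picture. A call takes as long as a camera call. They do not tell look-alikes from the thing itself.
- finder.spot_in(query, picture): "bbox" ([left, top, right, bottom] in pixels, round what is visible of it).
- finder.silhouettes(query, picture): "mask" (480x640 bool, what is visible of it) and "bbox" ([left, top, right, bottom] in pixels, round what is visible of it).
- finder.place_of(query, picture): "location" ([row, column] in pixels: a listed point, or the origin of a listed thing).
The state is a dict: "time": time; "joints": joint angles; "joint_vel": joint speeds; "tau": joint torques, N m; "tool_pos": TCP position; "tool_rot": TCP orientation; "wrist_force": force on the tool from outside, world axes, zero at the start; "ft_torque": the same for the moment, N m; "gripper_width": opening from 0.0 (shut) to 1.0 (fully open).
Only numpy, scipy, OpenCV 4.12 (cv2) and the standard library are available. Lean on these libraries where they do the work, as an engineer would, in place of code of your own. Each camera call takes 0.05 s, during which the arm holds its last target. There are 200 camera calls.

TASK

Take the loose door out of the wooden rest and hang it, standing open, on the grey housing: lower it gently so that both hinge sockets go over the two upright pintles and it sits fully down. Then let go and swing the door shut against the front of the housing. Feel your way instead of forcing it, and leave the other things on the bench where they are.

Things in the scene. Friction and masses are not known exactly. Their poses are not given: they have to be found in the camera images.
- housing: Grey sheet-metal equipment housing, fixed, 120 deep (x) x 120 wide (y) x 170 high; origin: centre of its underside, on the bench. Its open front faces its own -x, at x = -60. Beyond its -y side an upright wing (y -114 to -60, x -42 to -38) carries a steel hinge plate with two arms, one above the other, reaching forward (-x) to the pintles. A hung door swings freely from shut to over 90 degrees open.
- hinge_mid (a point): Point fixed on the housing (x -67, y -85, z 28), axes as the housing's: middle of the range of the pintle axis, at the lower arm's upper face, on which the lower socket comes to rest. The hinge plate is clamped somewhere in slots along y: the true axis is exactly here in x but anywhere within 8 mm either way in y, not measured; find it by feel or sight. It does not shift under load.
- hinge_top (a point): As hinge_mid but 90 mm higher, at the upper arm's upper face (118 above the bench). Each arm ends in a round eye, radius 10, 6 thick, with an upright pintle on it: 10 in diameter, 20 high, its top 3.5 mm tapered to 8. The two pintles are equal and share one vertical axis.
- leaf_centre (a point): Middle of the loose door, a plain grey panel 135 wide, 150 high, 10 thick, 0.22 to 0.45 kg; this point is half-way up. Door axes: z up, y along the width from hinge side to free edge, x along the thickness (-x is the outer face once shut, and y then points as the housing's y). Pinch it across its thickness at the top edge near the middle; its mass centre is within 10 mm of the middle.
- leaf_socket (a point): On the door's hinge axis, 80 mm from the middle towards the door's -y, at the lower mouth of the lower socket, 18 above the lower edge. Two steel tubes, outer diameter 26, inner 12, 22 high, open below and above; the upper one's mouth is 90 above the lower one's. The panel begins 15 from the axis. Hung fully down, this point is on the pintle axis at hinge_mid's height.
- leaf_edge (a point): Middle of the door's free upright edge, 150 mm from the hinge axis, 75 above the lower edge; at hinge_mid's housing x when shut. Hanging: the lower socket cannot pass the upper arm from above, so bring the open door in from the housing's front (-x) with its sockets 25 to 50 mm above their seats, then lower it.
- rest: Wooden rest, fixed, 90 x 100 base 12 thick, with two cheeks 85 long up to 52 mm above the bench that leave a slot 11.5 wide along its y; the door's lower edge stands on the base in the slot, 12 above the bench. Origin: centre of its underside.
- flux: Bystander: small amber bottle with black cap, 32 in diameter, 75 high; origin at its underside.
- reel: Bystander: metal wire reel lying flat, 52 in diameter, 32 high; origin at its underside.
- driver: Bystander: screwdriver with black handle, 160 long, lying on the bench.
- magnifier: Bystander: bench magnifier on a dark square foot 70 wide, 128 high, with a crossbar; origin at the underside of the foot.
Not all that is in view belongs to the job. Of the things shaped like the part that bears leaf_centre, the grey one is meant.

How it is judged:
By the outcome, as a careful person would: the job done as asked, in the order asked, and still so for the second after the job is handed in, with the robot touching nothing.
It also fails if it takes over 72 s, if anything falls off the work surface, if the arm or the gripper's body presses on something with over 40 N, if the wrist force passes 120 N, or if a joint passes its speed limit or range.

## Working session

There is one attempt and no reset: what is moved stays moved. The work goes in short steps, Python scripts to look and compute and a shell command to move; the robot and the scene stay as the last step left them, time stands still between calls to the robot, and variables do not carry over. Pictures are saved under pics/ and viewed, about 8 in all and at most 12, crops included, and the job is handed in when it is done.

```bash
ls; mkdir -p pics
cat > h.py <<'E'
import numpy as np, cv2
from station import observe, optics, workorder, finder
from scipy.spatial.transform import Rotation as R
def shot(n): return optics.snapshot(n)
def ray(p,uv):
    n=cv2.undistortPoints(np.array([[uv]],float),p["mtx"],np.array(p["dist"],float))[0,0]
    E=np.array(p["extrinsics"]); return E[:3,3],E[:3,:3]@np.array([n[0],n[1],1.])
def at_depth(p,uv,d=None):
    u,v=uv
    if d is None:
        w=p["depth"][int(v)-1:int(v)+2,int(u)-1:int(u)+2]; w=w[w>0]; d=np.median(w) if len(w) else np.nan
    o,r=ray(p,uv); return o+r*d
def cloud(p,mask):
    v,u=np.nonzero(mask&(p["depth"]>0)); d=p["depth"][v,u]
    n=cv2.undistortPoints(np.stack([u,v],1).astype(float)[:,None],p["mtx"],np.array(p["dist"],float))[:,0]
    E=np.array(p["extrinsics"]); return (np.c_[n,np.ones(len(n))]*d[:,None])@E[:3,:3].T+E[:3,3]
def tri(a,b):
    (o1,r1),(o2,r2)=a,b; A=np.stack([r1,-r2],1); s=np.linalg.lstsq(A,o2-o1,rcond=None)[0]
    p,q=o1+s[0]*r1,o2+s[1]*r2; return (p+q)/2,np.linalg.norm(p-q)
E
cat > a.py <<'E'
from h import *
np.set_printoptions(precision=1,suppress=True)
P={n:shot(n) for n in("scene","side")}
for n,p in P.items():
    cv2.imwrite(f"pics/{n}0.png",p["frame"])
    print(n,np.array(p["extrinsics"])[:3,3],np.array(p["extrinsics"])[:3,2])
L={}
for q in["housing","hinge_mid","hinge_top","leaf_centre","leaf_socket","leaf_edge","rest","flux","reel","driver","magnifier"]:
    for n,p in P.items():
        for d in finder.place_of(q,p)[:3]:
            r,c=d["location"]; print(q,n,round(d["score"],2),"uv",round(c),round(r),at_depth(p,(min(c,638),min(r,478))))
            L.setdefault((q,n),ray(p,(c,r)))
    if (q,"scene") in L and (q,"side") in L: print("   TRI",*tri(L[q,"scene"],L[q,"side"]))
print(observe())
E
python3 a.py
```

```text
pics
scene [1096.  -494.   633.3] [-0.6  0.5 -0.7]
side [ 412.3 -773.2  908.1] [ 0.2  0.6 -0.7]
housing scene 0.73 uv 370 196 [516.8 184.8   4.3]
housing scene 0.41 uv 388 273 [719.7  10.2  24.9]
housing side 0.74 uv 250 190 [523.7 175.2   2.1]
   TRI [523.3 174.3   8.5] 8.130262088563311
hinge_mid scene 0.6 uv 385 217 [613.5 122.7  33.3]
hinge_mid side 0.66 uv 295 190 [608.9 124.4  28.3]
   TRI [609.3 127.2  27.3] 2.4096234749209646
hinge_top scene 0.77 uv 386 180 [588.6 147.   99. ]
hinge_top side 0.95 uv 294 157 [609.7 124.5 117.8]
   TRI [609.  121.3 120.6] 0.1260563348949883
leaf_centre scene 0.93 uv 470 282 [866.6  27.   97.2]
leaf_centre scene 0.84 uv 81 315 [ 499.8 -445.3   86.9]
leaf_centre scene 0.82 uv 168 213 [ 360.2 -218.5   84.1]
leaf_centre side 0.98 uv 422 180 [855.5  51.3  65.6]
leaf_centre side 0.97 uv 322 328 [ 550.4 -299.3  160.2]
leaf_centre side 0.97 uv 192 338 [ 362.8 -218.4   86.6]
   TRI [854.9  51.9  68.3] 4.581950480584394
leaf_socket scene 0.85 uv 213 244 [ 572.2 -241.9  151.7]
leaf_socket scene 0.7 uv 265 284 [ 603.2 -176.    40.7]
leaf_socket scene 0.6 u
[... 1216 characters left out ...]
587.2 150.8   9.8]
driver side 0.9 uv 354 227 [704.4  19.4  -0.8]
driver side 0.75 uv 221 288 [ 421.7 -162.4  124.2]
   TRI [707.   29.9  -6.6] 8.145936196403742
magnifier scene 0.68 uv 203 395 [ 702.7 -368.6   25.1]
magnifier side 0.62 uv 414 398 [ 681.2 -375.6   24.5]
   TRI [ 688.  -364.5    1.8] 1.564076531081849
{'time': 1.2, 'joints': array([-1.4,  0.1,  1.4,  0. ,  1.7, -0.1]), 'joint_vel': array([-0., -0.,  0., -0.,  0.,  0.]), 'tau': array([  0. , -34. , -30.3,   0.1,   0. ,  -0. ]), 'tool_pos': array([ 164.5, -524.8,  205.5]), 'tool_rot': array([ 2.5, -1.9,  0. ]), 'wrist_force': array([-0.1,  0.5,  1. ]), 'ft_torque': array([ 0. ,  0. , -0.1]), 'gripper_width': 1.0003454274466619}
```

View pics/scene0.png

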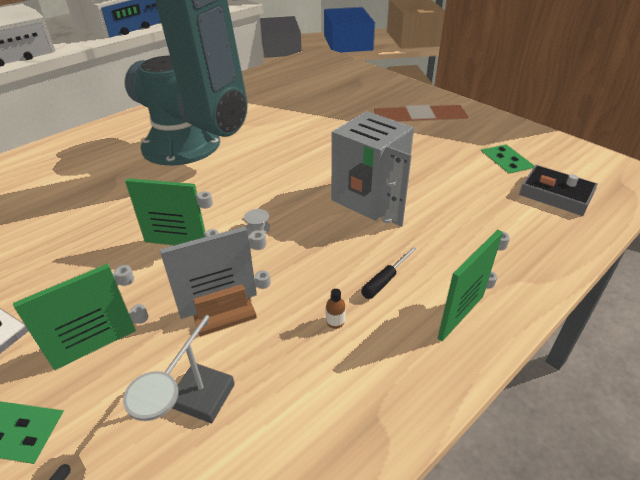

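View pics/side0.png

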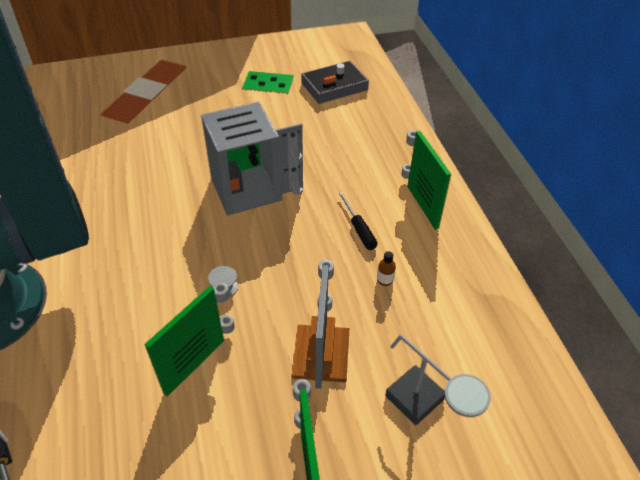

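The grey door (scene ≈ 210,275; side ≈ 323,320) stands in the rest with its sockets toward world +y. The housing's front faces roughly −y and its wing is on +x (side ≈ 290,160). The three green doors are decoys. Next I fit the geometry of the door and the housing.

```bash
cat > b.py <<'E'
from h import *
np.set_printoptions(precision=1,suppress=True)
def line(c):  # dominant vertical-plane direction via min-area rectangle
    return cv2.minAreaRect(c[:,:2].astype(np.float32))
for n in("scene","side"):
    p=shot(n); 
    for q,ctr,rad,zl in(("housing",(523,175),140,(15,200)),("leaf_centre",(558,-275),110,(60,175))):
        C=cloud(p,np.ones((480,640),bool)); m=(np.hypot(*(C[:,:2]-ctr).T)<rad)&(C[:,2]>zl[0])&(C[:,2]<zl[1]); c=C[m]
        if q=="housing":
            t=c[c[:,2]>160]; print(n,"roof z",np.median(t[:,2]),line(t[np.abs(t[:,2]-np.median(t[:,2]))<4]),len(t))
        else:
            t=c[np.abs(c[:,0]-ctr[0])<45]
            # plane RANSAC
            best=None; rng=np.random.default_rng(0)
            for _ in range(300):
                a=t[rng.choice(len(t),3,False)]; nn=np.cross(a[1]-a[0],a[2]-a[0]); l=np.linalg.norm(nn)
                if l<1 or abs(nn[2]/l)>.3: continue
                nn/=l; i=np.abs((t-a[0])@nn)<2
                if best is None or i.sum()>best.sum(): best=i
            if best is None: print("none");continue
            s=t[best]; u,S,V=np.linalg.svd(s-s.mean(0),full_matrices=False); print(n,"door plane n",V[2],"mean",s.mean(0),"min",s.min(0),"max",s.max(0),best.sum(),len(t))
            k=t[(t[:,2]>158)]; print("  top pts",len(k), k.min(0) if len(k) else 0,k.max(0) if len(k) else 0, line(k) if len(k)>5 else 0)
    C=cloud(p,np.ones((480,640),bool)); w=C[(np.hypot(*(C[:,:2]-(688,-364)).T)<110)&(C[:,2]>95)&(C[:,2]<140)]; print("magnifier bar ext",w.min(0),w.max(0))
p=shot("wrist");E=np.array(p["extrinsics"]);o=observe();Rt=R.from_rotvec(o["tool_rot"]).as_matrix()
print("cam in tool",Rt.T@(E[:3,3]-o["tool_pos"]),"axis",Rt.T@E[:3,:3],p["mtx"]);print("tool R",Rt)
E
python3 b.py
```

```text
scene roof z 170.66809633534518 ((540.9736328125, 185.03805541992188), (177.76829528808594, 125.18450164794922), 6.918318271636963) 2091
scene door plane n [-0.9  0.3 -0. ] mean [ 568.  -253.2  114.8] min [ 544.8 -316.2   60. ] max [ 596.8 -172.9  164.7] 4079 4774
  top pts 553 [ 539.  -315.1  158. ] [ 590.3 -187.4  164.9] ((564.1762084960938, -250.79620361328125), (134.3914031982422, 13.324372291564941), 71.1572036743164)
magnifier bar ext [ 657.6 -467.5   95. ] [ 758.5 -318.1  132.3]
side roof z 169.7957261261534 ((540.768798828125, 185.1167755126953), (175.07760620117188, 125.87149047851562), 7.531580448150635) 2710
side door plane n [-0.9  0.3 -0. ] mean [ 561.7 -267.2  131.5] min [ 541.5 -317.3   60.3] max [ 598.  -173.3  165. ] 430 1012
  top pts 498 [ 537.6 -316.1  158.1] [ 589.9 -186.5  165.2] ((563.462890625, -251.1792755126953), (135.6817626953125, 9.991700172424316), 70.67582702636719)
magnifier bar ext [ 653.1 -468.3   96.4] [ 757.2 -318.   131.5]
cam in tool [   1.4  -68.9 -179.8] axis [[ 1.  -0.   0. ]
 [ 0.   1.   0.2]
 [-0.  -0.2  1. ]] [[412.2   0.  328. ]
 [  0.  412.2 237.9]
 [  0.    0.    1. ]]
tool R [[ 0.3 -1.   0. ]
 [-1.  -0.3 -0. ]
 [ 0.   0.  -1. ]]
```

```bash
cat > go.py <<'E'
# usage: go.py x y z yaw_deg(world direction of tool x) -> shift in cm & spin for inch
from h import *; import sys
o=observe(); Rt=R.from_rotvec(o["tool_rot"]).as_matrix(); g=np.array(list(map(float,sys.argv[1:4])))
d=Rt.T@(g-o["tool_pos"])/10; yaw=np.degrees(np.arctan2(Rt[1,0],Rt[0,0]))
print("t",o["time"],"pos",o["tool_pos"].round(1),"yaw",round(yaw,2),"shift",d.round(2),"spin",round(-((float(sys.argv[4])-yaw+180)%360-180),2),"F",o["wrist_force"].round(1),"w",round(o["gripper_width"],3))
E
python3 go.py 563.8 -251 215 -19
```

```text
t 1.35 pos [ 164.5 -524.8  205.5] yaw -72.59 shift [-14.19 -46.29  -0.95] spin -53.59 F [-0.4  0.9 -0.5] w 0.998
```

```bash
python3 -m inch '[[1,[-2.8,-9.3,-1],-10],[1,[-5.7,-18.5,-1],-20],[1,[-8.5,-27.8,-1],-30],[1,[-11.3,-37,-1],-40],[1,[-14.2,-46.3,-1],-53.6],[1,[-14.2,-46.3,-1],-53.6],[1,[-14.2,-46.3,-1],-53.6],[1,[-14.2,-46.3,-1],-53.6],[1,[-14.2,-46.3,-1],-53.6],[1,[-14.2,-46.3,-1],-53.6],[1,[-14.2,-46.3,-1],-53.6],[1,[-14.2,-46.3,-1],-53.6],[1,[-14.2,-46.3,-1],-53.6]]' 20
cat > c.py <<'E'
from h import *; import sys
np.set_printoptions(precision=1,suppress=True)
p=shot("wrist"); cv2.imwrite(f"pics/{sys.argv[1]}.png",p["frame"])
C=cloud(p,np.ones((480,640),bool)); m=(np.hypot(*(C[:,:2]-(564,-251)).T)<95)&(C[:,2]>150)&(C[:,2]<175); t=C[m]
print("z",np.percentile(t[:,2],[5,50,95])); k=t[np.abs(t[:,2]-np.median(t[:,2]))<3]; print(cv2.minAreaRect(k[:,:2].astype(np.float32)),len(k))
E
python3 c.py w1; python3 go.py 563.8 -251 131 -19
```

```text
time: 2.65
tool_pos: [563.1, -251.6, 215.5]
tool_rot: [3.098, -0.52, -0.001]
wrist_force: [-0.7, -0.2, 0.2]
gripper_width: 1.003
z [161.5 162.6 163.6]
((563.1406860351562, -252.96551513671875), (135.26412963867188, 9.499588012695312), 70.67229461669922) 3671
t 2.7 pos [ 562.9 -251.9  215.7] yaw -19.09 shift [ 0.06 -0.12  8.47] spin -0.09 F [-1.  -0.9 -0.1] w 1.0
```

View pics/w1.png

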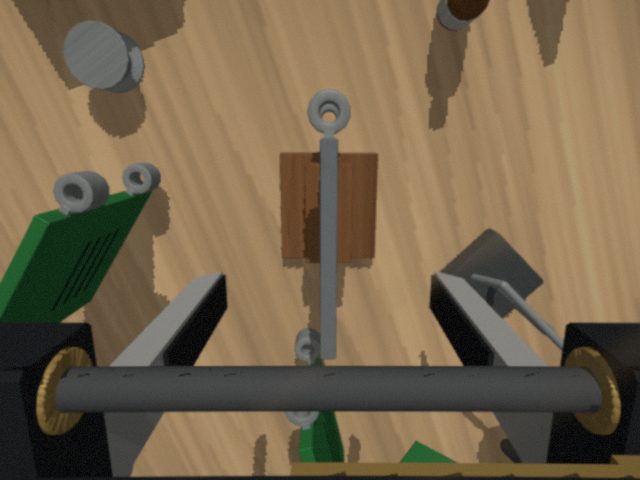

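The wrist view shows the grey door along column ~328, rows 140–355, with its socket ring at (329,112) and the fingers straddling it. I narrow the jaws, descend and grip.

```bash
python3 -m inch '[[-0.2,[0,0.1,3],0.2],[-0.2,[0,0.1,5],0.2],[-0.2,[0,0.1,6],0.2],[-0.2,[0,0.1,7],0.2],[-0.2,[0,0.1,8],0.2],[-0.2,[0,0.1,9.05],0.2],[-0.2,[0,0.1,9.05],0.2],[-1,[0,0.1,9.05],0.2],[-1,[0,0.1,9.05],0.2],[-1,[0,0.1,9.05],0.2],[-1,[0,0.1,9.05],0.2],[-1,[0,0.1,9.05],0.2],[-1,[0,0.1,9.05],0.2]]' 25; python3 go.py 563.1 -253 175 -19
```

```text
time: 4.0
tool_pos: [563.7, -251.9, 125.6]
tool_rot: [3.097, -0.524, 0.001]
wrist_force: [-0.1, 0.4, 1.9]
gripper_width: 0.103
t 4.0 pos [ 563.7 -251.9  125.6] yaw -19.19 shift [-0.01  0.13 -4.94] spin -0.19 F [-0.1  0.4  1.9] w 0.103
```

```bash
python3 -m inch '[[-1,[0,0,-0.5],0],[-1,[0,0,-1.5],0],[-1,[0,0,-3],0],[-1,[0,0,-5],0],[-1,[0,0,-7],0],[-1,[0,0,-7],0],[-1,[0,0,-7],0]]'; python3 go.py 610 -4 170 -2.8
```

```text
time: 4.7
tool_pos: [563.7, -251.9, 195.8]
tool_rot: [3.097, -0.524, 0.002]
wrist_force: [-1.3, -0.2, -3.4]
gripper_width: 0.108
t 4.7 pos [ 563.7 -251.9  195.8] yaw -19.19 shift [ -3.78 -24.94   2.57] spin -16.39 F [-1.3 -0.2 -3.4] w 0.108
```

```bash
python3 -m inch '[[-1,[-0.5,-2,0],0],[-1,[-1,-5,0],0],[-1,[-1.5,-9,0],-3],[-1,[-2,-13,0],-6],[-1,[-2.7,-17,0.5],-9],[-1,[-3.2,-21,1.2],-12],[-1,[-3.6,-23.5,2],-15],[-1,[-3.8,-24.9,2.6],-16.4],[-1,[-3.8,-24.9,2.6],-16.4],[-1,[-3.8,-24.9,2.6],-16.4],[-1,[-3.8,-24.9,2.6],-16.4]]'; python3 go.py 610 -4 163 -2.8
python3 - <<'E'
from h import *
p=shot("wrist"); cv2.imwrite("pics/w2.png",p["frame"]); np.save("w2.npy",p["depth"])
for q in("hinge_top","hinge_mid","leaf_socket"):
  for d in finder.place_of(q,p)[:3]: r,c=d["location"]; print(q,d["score"],c,r,at_depth(p,(c,r)))
E
```

```text
time: 5.8
tool_pos: [609.5, -5.8, 169.2]
tool_rot: [3.14, -0.08, 0.001]
wrist_force: [-0.3, 0.4, -2.9]
gripper_width: 0.105
t 5.8 pos [609.5  -5.8 169.2] yaw -2.93 shift [ 0.04 -0.18  0.62] spin -0.13 F [-0.3  0.4 -2.9] w 0.105
hinge_top 0.55 306.7 5.0 [605.05208641 125.81397103 118.3169325 ]
hinge_mid 0.65 316.2 45.3 [607.27881507 124.31103074  28.82349263]
leaf_socket 0.68 326.6 112.3 [6.12283270e+02 7.97568651e+01 5.56925286e-01]
```

View pics/w2.png

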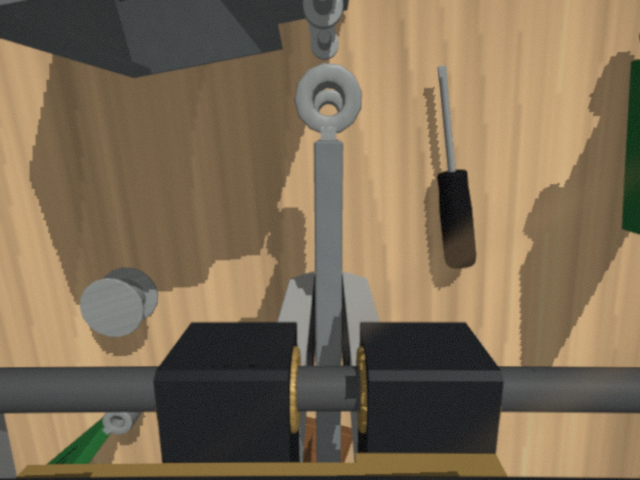

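The sockets' ring is at (328,98) and the pintle eyes are at the top edge, (323,8) upper and (324,40) lower. I measure both in metric terms from the depth cloud.

```bash
cat > d.py <<'E'
from h import *
np.set_printoptions(precision=1,suppress=True)
p=shot("wrist"); C=cloud(p,np.ones((480,640),bool)); o=observe(); print(o["tool_pos"])
import sys; cv2.imwrite("pics/%s.png"%sys.argv[1],cv2.resize(p["frame"][0:150,260:400],None,fx=5,fy=5,interpolation=cv2.INTER_CUBIC))
near=np.hypot(*(C[:,:2]-(607,124)).T)<22
for lo,hi in((134,142),(114,122),(44,52),(24,32)):
    k=C[near&(C[:,2]>lo)&(C[:,2]<hi)]
    if len(k)>4: print("hinge z",lo,hi,len(k),"median",np.median(k,0),"min",k.min(0),"max",k.max(0),"circ",cv2.minEnclosingCircle(k[:,:2].astype(np.float32)))
s=o["tool_pos"]; t=s[2]-123.6; y=np.radians(-2.93-90); a=s[:2]+79*np.array([np.cos(y+np.pi),np.sin(y+np.pi)])
k=C[(np.hypot(*(C[:,:2]-a).T)<18)&(abs(C[:,2]-(140+t))<4)]
# ring: drop the strap to the panel
print("sock pred",a,"n",len(k),"med",np.median(k,0),"circ",cv2.minEnclosingCircle(k[:,:2].astype(np.float32)))
k=C[(abs(C[:,2]-(160+t))<3)&(np.hypot(*(C[:,:2]-s[:2]).T)<90)]; print("panel top",np.median(k[:,2]),cv2.minAreaRect(k[:,:2].astype(np.float32)),len(k))
E
python3 d.py c1
```

```text
[609.6  -5.1 169.4]
hinge z 134 142 114 median [612.8 121.9 136.7] min [608.6 120.5 134. ] max [617.5 123.8 139.7] circ ((613.08642578125, 123.35650634765625), 4.46542501449585)
hinge z 114 122 753 median [612.8 121.1 118.4] min [603.  115.6 114.1] max [623. 129. 122.] circ ((613.0209350585938, 125.60660552978516), 10.200106620788574)
hinge z 44 52 207 median [613.1 124.9  48.2] min [608.3 120.5  44.5] max [617.9 130.   50.4] circ ((613.0257568359375, 125.45965576171875), 5.256423473358154)
hinge z 24 32 554 median [611.3 124.5  28.5] min [602.3 115.3  24.1] max [623.1 139.8  31.8] circ ((610.6494140625, 128.44189453125), 14.000017166137695)
sock pred [613.6  73.8] n 3079 med [613.1  76.  186.1] circ ((613.3706665039062, 74.93778991699219), 13.981597900390625)
panel top 206.40923323768672 ((608.1101684570312, -3.2950363159179688), (129.0254364013672, 34.03529739379883), 77.11231994628906) 7904
```

View pics/c1.png

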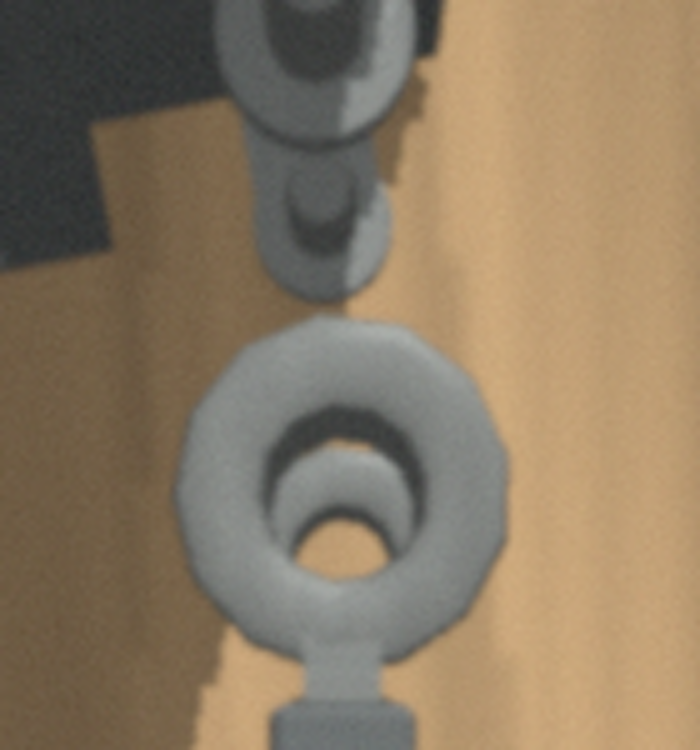

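```bash
python3 -m inch '[[-1,[-0.1,-1,0.3],0],[-1,[-0.15,-2,0.6],0],[-1,[-0.2,-3,0.6],0],[-1,[-0.25,-4,0.6],0],[-1,[-0.29,-4.6,0.6],0],[-1,[-0.29,-4.95,0.6],0],[-1,[-0.29,-4.95,0.6],0],[-1,[-0.29,-4.95,0.6],0],[-1,[-0.29,-4.95,0.6],0]]'; python3 d.py c2; python3 go.py 610 -4 163 -2.8
```

```text
time: 6.95
tool_pos: [609.1, 45.1, 163.0]
tool_rot: [3.14, -0.077, 0.0]
wrist_force: [0.4, -0.1, -3.6]
gripper_width: 0.102
[609.1  45.  163. ]
hinge z 134 142 319 median [612.7 126.3 138.4] min [602.1 122.2 134.3] max [617.8 145.8 141.8] circ ((609.35791015625, 134.4204864501953), 13.183402061462402)
hinge z 114 122 315 median [612.  132.4 118.5] min [601.2 124.8 116.9] max [620.  145.2 120.3] circ ((609.9951171875, 135.27537536621094), 13.205522537231445)
sock pred [613.1 123.9] n 3079 med [612.5 126.3 179.6] circ ((612.5733642578125, 125.23523712158203), 13.906205177307129)
panel top 199.89480319683662 ((607.5156860351562, 47.01832580566406), (128.7873077392578, 33.98489761352539), 77.3929214477539) 7901
t 7.0 pos [609.1  45.  163. ] yaw -2.83 shift [ 0.34  4.89 -0.  ] spin -0.03 F [-0.6  0.4 -3.4] w 0.104
```

View pics/c2.png

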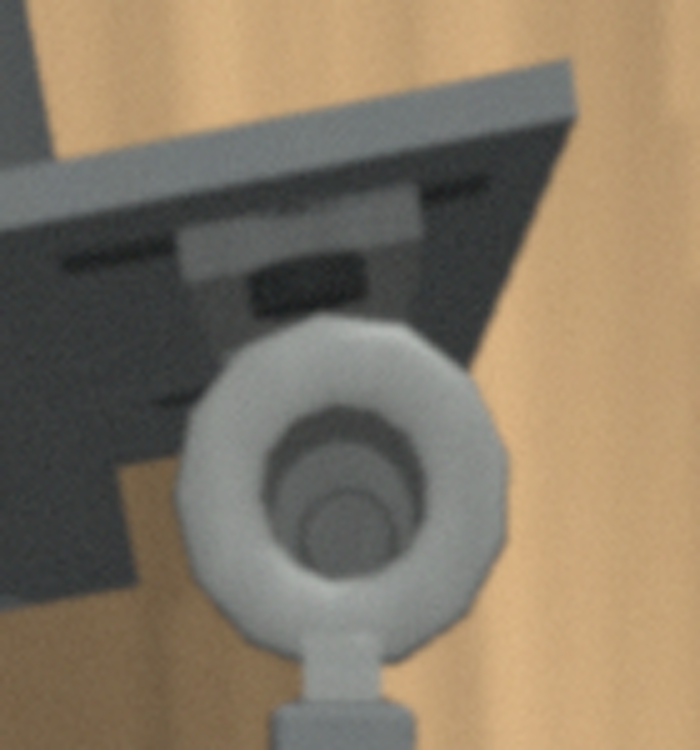

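The pintle top shows inside the bore at crop (348,533), and the ring centre is at (344,489). I intersect both rays with their heights.

Run:
```python
from h import *
p=shot("wrist")
for n,c,z in(("pintle",(348,533),138),("ring",(344,489),180),("bore top",(344,493),180)):
    o,r=ray(p,((c[0]+.5)/5+260-.5,(c[1]+.5)/5-.5)); print(n,(o+r*(z-o[2])/r[2]).round(1))
C=cloud(p,np.ones((480,640),bool)); k=C[(np.hypot(*(C[:,:2]-(612.5,125)).T)<5)&(abs(C[:,2]-138)<2)]; print(len(k),k.mean(0).round(1),k.min(0).round(1),k.max(0).round(1))
```

```text
pintle [613.1 126.2 138. ]
ring [612.7 126.7 180. ]
bore top [612.7 126.4 180. ]
255 [612.9 125.9 138.5] [608.2 122.3 136.1] [617.2 129.6 140. ]
```

```bash
python3 -m inch '[[-1,[0.03,0.02,0.5],0],[-1,[0.03,0.02,1],0],[-1,[0.03,0.02,1.5],0],[-1,[0.03,0.02,1.8],0],[-1,[0.03,0.02,2],0],[-1,[0.03,0.02,2.15],0],[-1,[0.03,0.02,2.3],0],[-1,[0.03,0.02,2.4],0],[-1,[0.03,0.02,2.5],0]]'; python3 go.py 610 45 123.6 -2.8
```

```text
time: 7.95
tool_pos: [609.4, 45.2, 138.1]
tool_rot: [3.141, -0.077, 0.001]
wrist_force: [0.4, -0.5, -3.4]
gripper_width: 0.11
t 7.95 pos [609.4  45.2 138.1] yaw -2.79 shift [0.06 0.02 1.45] spin 0.01 F [ 0.4 -0.5 -3.4] w 0.11
```

```bash
python3 -m inch '[[-1,[0,0,0.2],0],[-1,[0,0,0.4],0],[-1,[0,0,0.6],0],[-1,[0,0,0.8],0],[-1,[0,0,0.95],0],[-1,[0,0,1.1],0],[-1,[0,0,1.2],0],[-1,[0,0,1.25],0],[-1,[0,0,1.25],0]]'; python3 go.py 610 45 123.6 -2.8
```

```text
time: 8.85
tool_pos: [609.3, 45.2, 125.4]
tool_rot: [3.141, -0.077, -0.0]
wrist_force: [0.3, -0.0, -3.2]
gripper_width: 0.106
t 8.85 pos [609.3  45.2 125.4] yaw -2.79 shift [0.07 0.02 0.18] spin 0.01 F [ 0.3 -0.  -3.2] w 0.106
```

```bash
python3 -m inch '[[-1,[0,0,0.05],0],[-1,[0,0,0.1],0],[-1,[0,0,0.13],0],[-1,[0,0,0.16],0],[-1,[0,0,0.18],0],[-1,[0,0,0.18],0]]'; python3 go.py 610 45 123.6 -2.8
```

```text
time: 9.45
tool_pos: [609.3, 45.2, 123.8]
tool_rot: [3.141, -0.077, 0.0]
wrist_force: [-0.4, 0.2, -3.2]
gripper_width: 0.102
t 9.45 pos [609.3  45.2 123.8] yaw -2.79 shift [0.07 0.02 0.02] spin 0.01 F [-0.4  0.2 -3.2] w 0.102
```

```bash
python3 -m inch '[[-1,[0,0,0.03],0],[-1,[0,0,0.06],0],[-1,[0,0,0.09],0],[-1,[0,0,0.12],0],[-1,[0,0,0.12],0]]'; python3 go.py 610 45 123.6 -2.8
```

```text
time: 9.95
tool_pos: [609.6, 45.1, 123.5]
tool_rot: [3.141, -0.077, 0.002]
wrist_force: [-2.1, -0.9, 3.4]
gripper_width: 0.103
t 9.95 pos [609.6  45.1 123.5] yaw -2.79 shift [ 0.04  0.01 -0.01] spin 0.01 F [-2.1 -0.9  3.4] w 0.103
```

Contact: Fz went from −3.2 to +3.4 N at the expected seat height, so the door is seated. I release, rise and check.

```bash
python3 -m inch '[[-0.3,[0,0,-0.03],0],[-0.3,[0,0,-0.05],0],[-0.3,[0,0,-0.05],0],[-0.3,[0,0,-0.05],0],[-0.3,[0,0,-0.05],0],[-0.3,[0,0,-1],0],[-0.3,[0,0,-3],0],[-0.3,[0,0,-6],0],[-0.3,[0,0,-9],0],[-0.3,[0,0,-9],0],[-0.3,[0,0,-9],0]]'
cat > v.py <<'E'
from h import *; import sys
np.set_printoptions(precision=1,suppress=True)
p=shot("side"); q=shot("scene")
cv2.imwrite("pics/%s.png"%sys.argv[1],np.hstack([cv2.resize(x,(400,400)) for x in(p["frame"][80:280,180:380],q["frame"][90:290,270:470])]))
for s in(p,q,shot("wrist")):
    C=cloud(s,np.ones((480,640),bool)); k=C[(C[:,2]>152)&(C[:,2]<167)&(np.hypot(*(C[:,:2]-(613,125)).T)<165)&((C[:,:2]-(613,125))@(.125,-.992)>-8)]
    if len(k)>10: r=cv2.minAreaRect(k[:,:2].astype(np.float32)); print(np.median(k[:,2]),np.percentile(k[:,2],95),r,len(k))
print(observe()["tool_pos"],observe()["wrist_force"])
E
python3 v.py v1
```

```text
time: 11.05
tool_pos: [609.8, 45.3, 213.8]
tool_rot: [3.141, -0.077, 0.004]
wrist_force: [0.6, -0.0, -0.5]
gripper_width: 0.35
157.00951687224938 160.638789436891 ((571.7542114257812, 79.61398315429688), (104.3432388305664, 203.4088592529297), 45.30722427368164) 321
157.2336885142406 160.420568014818 ((574.2968139648438, 79.48616027832031), (103.78136444091797, 202.76458740234375), 45.09484100341797) 398
158.48784611820267 160.71815577729504 ((570.9937744140625, 79.1267318725586), (105.42872619628906, 204.3760223388672), 45.49068832397461) 3947
[608.5  45.3 210.6] [ 0.6 -0.7 -0.6]
```

View pics/v1.png

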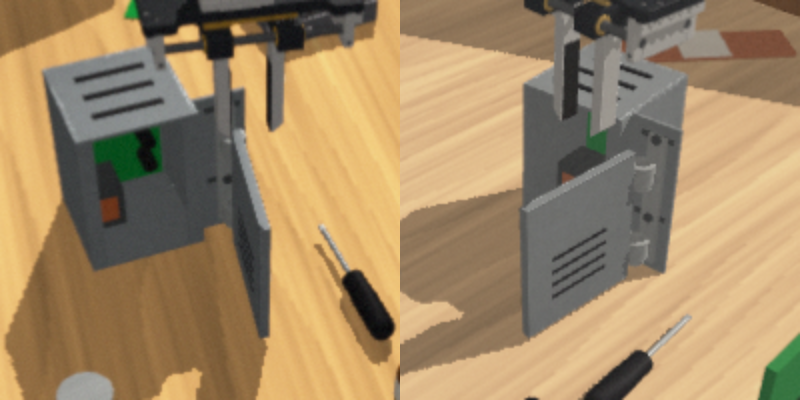

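The door hangs on both pintles, top at about 160.5 mm, about 80° open. I move the shut fingers to its outer side.

```bash
python3 -m inch '[[-1,[1,1.2,0],0],[-1,[2.2,2.4,0],0],[-1,[3.2,3.55,0],0],[-1,[3.2,3.55,0],0],[-1,[3.2,3.55,0.5],0],[-1,[3.2,3.55,3],0],[-1,[3.2,3.55,6],0],[-1,[3.2,3.55,8],0],[-1,[3.2,3.55,9.1],0],[-1,[3.2,3.55,9.1],0],[-1,[3.2,3.55,9.1],0]]'; python3 go.py 639.4 8 120 -2.8
python3 - <<'E'
import numpy as np
r=115
def f(a,o,a0=0,o0=32):
    a=np.radians(a); p=lambda a,o:np.array([-r*np.sin(a)+o*np.cos(a),r*np.cos(a)+o*np.sin(a)])
    q=p(a,o)-p(np.radians(a0),o0); b=np.radians(a0); return np.array([q[0]*np.cos(b)+q[1]*np.sin(b),-q[0]*np.sin(b)+q[1]*np.cos(b)])/10
print([[-1,[*f(a,o).round(2).tolist(),0],a] for a,o in zip([0,0,0]+list(range(3,49,3)),[26,21,18]+[17.5]*16)])
print([[-1,[*f(a,17.5,48,17.5).round(2).tolist(),0],a-48] for a in list(range(51,76,3))])
print([[-1,[*f(a,17.5,75,17.5).round(2).tolist(),0],a-75] for a in [76,77,78,79,80,81,82]])
E
```

```text
time: 12.3
tool_pos: [639.9, 8.5, 122.4]
tool_rot: [3.141, -0.076, 0.002]
wrist_force: [-0.7, -0.7, 0.1]
gripper_width: 0.007
t 12.3 pos [639.9   8.5 122.4] yaw -2.77 shift [-0.05  0.05  0.24] spin 0.03 F [-0.7 -0.7  0.1] w 0.007
[[-1, [-0.6, 0.0, 0], 0], [-1, [-1.1, 0.0, 0], 0], [-1, [-1.4, 0.0, 0], 0], [-1, [-2.05, 0.08, 0], 3], [-1, [-2.66, 0.12, 0], 6], [-1, [-3.27, 0.13, 0], 9], [-1, [-3.88, 0.11, 0], 12], [-1, [-4.49, 0.06, 0], 15], [-1, [-5.09, -0.02, 0], 18], [-1, [-5.69, -0.14, 0], 21], [-1, [-6.28, -0.28, 0], 24], [-1, [-6.86, -0.46, 0], 27], [-1, [-7.43, -0.67, 0], 30], [-1, [-8.0, -0.9, 0], 33], [-1, [-8.54, -1.17, 0], 36], [-1, [-9.08, -1.46, 0], 39], [-1, [-9.59, -1.78, 0], 42], [-1, [-10.09, -2.13, 0], 45], [-1, [-10.58, -2.5, 0], 48]]
[[-1, [-0.6, 0.08, 0], 3], [-1, [-1.21, 0.12, 0], 6], [-1, [-1.82, 0.13, 0], 9], [-1, [-2.43, 0.11, 0], 12], [-1, [-3.04, 0.06, 0], 15], [-1, [-3.64, -0.02, 0], 18], [-1, [-4.24, -0.14, 0], 21], [-1, [-4.83, -0.28, 0], 24], [-1, [-5.41, -0.46, 0], 27]]
[[-1, [-0.2, 0.03, 0], 1], [-1, [-0.4, 0.05, 0], 2], [-1, [-0.6, 0.08, 0], 3], [-1, [-0.81, 0.09, 0], 4], [-1, [-1.01, 0.11, 0], 5], [-1, [-1.21, 0.12, 0], 6], [-1, [-1.41, 0.13, 0], 7]]
```

```bash
python3 -m inch '[[-1,[-0.6,0,0],0],[-1,[-1.1,0,0],0],[-1,[-1.4,0,0],0],[-1,[-2.05,0.08,0],3],[-1,[-2.66,0.12,0],6],[-1,[-3.27,0.13,0],9],[-1,[-3.88,0.11,0],12],[-1,[-4.49,0.06,0],15],[-1,[-5.09,-0.02,0],18],[-1,[-5.69,-0.14,0],21],[-1,[-6.28,-0.28,0],24],[-1,[-6.86,-0.46,0],27],[-1,[-7.43,-0.67,0],30],[-1,[-8.0,-0.9,0],33],[-1,[-8.54,-1.17,0],36],[-1,[-9.08,-1.46,0],39],[-1,[-9.59,-1.78,0],42],[-1,[-10.09,-2.13,0],45],[-1,[-10.58,-2.5,0],48],[-1,[-10.58,-2.5,0],48]]' ; python3 go.py 613 124.5 120 -50.8
```

```text
time: 14.3
tool_pos: [534.7, 38.7, 122.1]
tool_rot: [-2.838, 1.346, -0.001]
wrist_force: [0.8, -0.3, 1.0]
gripper_width: 0.0
t 14.3 pos [534.7  38.7 122.1] yaw -50.76 shift [ -1.69 -11.49   0.22] spin 0.04 F [ 0.8 -0.3  1. ] w 0.0
```

```bash
python3 -m inch '[[-1,[-0.6,0.08,0],3],[-1,[-1.21,0.12,0],6],[-1,[-1.82,0.13,0],9],[-1,[-2.43,0.11,0],12],[-1,[-3.04,0.06,0],15],[-1,[-3.64,-0.02,0],18],[-1,[-4.04,-0.1,0],20],[-1,[-4.44,-0.18,0],22],[-1,[-4.83,-0.28,0],24],[-1,[-4.83,-0.28,0],24],[-1,[-4.83,-0.28,0],24]]' ; python3 v.py v2; python3 go.py 613 124.5 120 -74.8
```

```text
time: 15.4
tool_pos: [506.9, 77.4, 121.7]
tool_rot: [-2.497, 1.906, -0.001]
wrist_force: [-0.8, -0.3, -0.2]
gripper_width: 0.003
156.90505575164775 162.22519829181044 ((533.1627197265625, 92.33332824707031), (135.9379425048828, 57.16789245605469), 5.704610347747803) 161
157.9609925844466 163.33330746104795 ((537.0285034179688, 95.01063537597656), (133.50506591796875, 35.556251525878906), 26.81859588623047) 376
159.05287582949285 163.04238215545874 ((543.7181396484375, 115.64289093017578), (97.1833267211914, 56.148536682128906), 32.926578521728516) 10313
[506.9  77.3 121.5] [ 0.3 -0.2  0.4]
t 15.55 pos [506.9  77.3 121.5] yaw -74.77 shift [ -1.76 -11.48   0.16] spin 0.03 F [ 0.3 -0.2  0.4] w 0.004
```

View pics/v2.png

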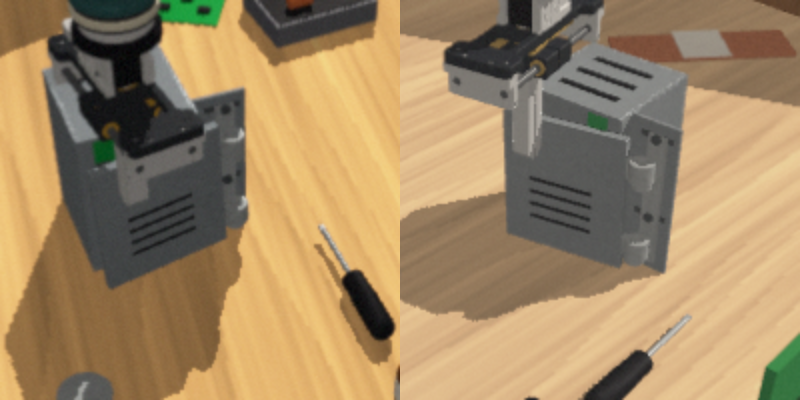

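The door follows the fingers and is now nearly shut, with about 8° to go. I do the last degrees slowly and watch the force.

```bash
python3 -m inch '[[-1,[-0.2,0.03,0],1],[-1,[-0.4,0.05,0],2],[-1,[-0.6,0.08,0],3],[-1,[-0.81,0.09,0],4],[-1,[-1.01,0.11,0],5],[-1,[-1.21,0.12,0],6],[-1,[-1.31,0.12,0],6.5],[-1,[-1.31,0.12,0],6.5]]' ; python3 go.py 613 124.5 120 -82.8
```

```text
time: 16.35
tool_pos: [502.1, 90.0, 121.5]
tool_rot: [2.384, -2.046, 0.0]
wrist_force: [-0.3, -0.7, -0.0]
gripper_width: 0.001
t 16.35 pos [502.1  90.  121.5] yaw -81.29 shift [ -1.73 -11.49   0.15] spin 1.51 F [-0.3 -0.7 -0. ] w 0.001
```

```bash
python3 -m inch '[[-1,[-0.1,0.01,0],0.5],[-1,[-0.2,0.02,0],1],[-1,[-0.3,0.03,0],1.5],[-1,[-0.35,0.03,0],1.5],[-1,[-0.4,0.03,0],1.5],[-1,[-0.4,0.03,0],1.5]]' ; python3 go.py 613 124.5 120 -82.8
```

```text
time: 16.95
tool_pos: [501.2, 93.8, 121.4]
tool_rot: [2.357, -2.077, 0.0]
wrist_force: [-0.4, -0.3, 0.2]
gripper_width: 0.004
t 16.95 pos [501.2  93.8 121.4] yaw -82.79 shift [ -1.64 -11.48   0.14] spin 0.01 F [-0.4 -0.3  0.2] w 0.004
```

```bash
python3 -m inch '[[-1,[-0.05,0,0],0],[-1,[-0.1,0,0],0],[-1,[-0.15,0,0],0],[-1,[-0.2,0,0],0],[-1,[-0.2,0,0],0]]' ; python3 go.py 613 124.5 120 -82.8
```

```text
time: 17.45
tool_pos: [501.0, 95.8, 121.5]
tool_rot: [2.357, -2.077, 0.0]
wrist_force: [0.2, -0.4, -1.1]
gripper_width: 0.004
t 17.45 pos [501.   95.8 121.5] yaw -82.79 shift [ -1.44 -11.48   0.15] spin 0.01 F [ 0.2 -0.4 -1.1] w 0.004
```

```bash
python3 -m inch '[[-1,[-0.05,0,0],0],[-1,[-0.1,0,0],0],[-1,[-0.15,0,0],0],[-1,[-0.2,0,0],0],[-1,[-0.2,0,0],0]]' ; python3 go.py 613 124.5 120 -82.8
```

```text
time: 17.95
tool_pos: [500.8, 97.0, 121.5]
tool_rot: [2.355, -2.077, 0.002]
wrist_force: [-0.8, -2.8, -0.7]
gripper_width: 0.004
t 17.95 pos [500.8  97.  121.5] yaw -82.81 shift [ -1.32 -11.47   0.14] spin -0.01 F [-0.8 -2.8 -0.7] w 0.004
```

```bash
python3 v.py v3
```

```text
156.94240299334365 160.9021641376834 ((532.22607421875, 104.55265808105469), (136.53233337402344, 36.04795837402344), 7.193256378173828) 186
158.31343386722153 164.5870934222936 ((532.778076171875, 107.3015365600586), (134.70957946777344, 35.43170928955078), 13.10483169555664) 347
159.0986705390253 162.69173350501865 ((548.8963623046875, 117.376708984375), (95.45799255371094, 35.51469802856445), 20.769685745239258) 9988
[500.8  97.  121.5] [-0.4 -4.3 -0.3]
```

View pics/v3.png

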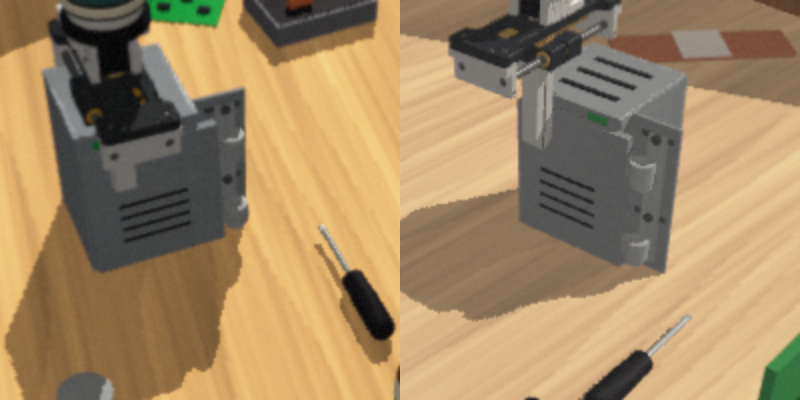

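The force has risen to about 4 N and the pictures show the door flush. One more small press confirms the stop.

```bash
python3 -m inch '[[-1,[-0.05,0,0],0],[-1,[-0.1,0,0],0],[-1,[-0.1,0,0],0],[-1,[-0.1,0,0],0]]' ; python3 go.py 613 124.5 120 -82.8
```

```text
time: 18.5
tool_pos: [500.8, 97.0, 121.5]
tool_rot: [2.354, -2.077, 0.004]
wrist_force: [0.6, -6.5, -0.1]
gripper_width: 0.007
t 18.5 pos [500.8  97.  121.5] yaw -82.85 shift [ -1.33 -11.48   0.14] spin -0.05 F [ 0.6 -6.5 -0.1] w 0.007
```

Hard stop confirmed: the force rose with no further motion. I back off, rise, and check.

```bash
python3 -m inch '[[-1,[0.1,0,0],0],[-1,[0.3,0,0],0],[-1,[0.8,0,0],0],[-1,[2,0,0],0],[-1,[4,0,0],0],[-1,[6,0,-1],0],[-1,[8,0,-4],0],[-1,[9,0,-7],0],[-1,[9,0,-10],0],[-1,[9,0,-10],0],[-1,[9,0,-10],0],[-1,[9,0,-10],0]]'; python3 v.py v4
python3 - <<'E'
from h import *
p=shot("side"); Hy=np.array([-.992,-.125]);Hx=np.array([-.125,.992])
C=cloud(p,np.ones((480,640),bool)); d=C[:,:2]-(515,181)
hx=d@Hx; hy=d@Hy; m=(abs(hx+70)<25)&(C[:,2]>40)&(C[:,2]<150)
for lo in range(-60,70,20):
    k=m&(hy>lo)&(hy<lo+20); print(lo,k.sum(),np.median(hx[k]).round(1))
E
```

```text
time: 19.7
tool_pos: [511.1, 9.5, 219.6]
tool_rot: [2.356, -2.076, -0.004]
wrist_force: [-0.9, -0.4, -0.7]
gripper_width: 0.004
156.17157519010186 159.97914906592018 ((530.3645629882812, 115.45391845703125), (135.63230895996094, 14.101356506347656), 7.15382194519043) 247
157.5966104785206 160.82278204539352 ((530.5869750976562, 115.86051940917969), (135.9263153076172, 13.349699974060059), 7.252588748931885) 336
158.37232746820862 161.88068648894162 ((528.8298950195312, 116.51871490478516), (135.3924102783203, 12.426436424255371), 6.803005695343018) 5286
[511.1   9.7 219.6] [ 1.   0.2 -0.5]
-60 417 -69.5
-40 414 -69.5
-20 345 -69.5
0 378 -69.2
20 433 -68.9
40 479 -68.6
60 60 -54.2
```

View pics/v4.png

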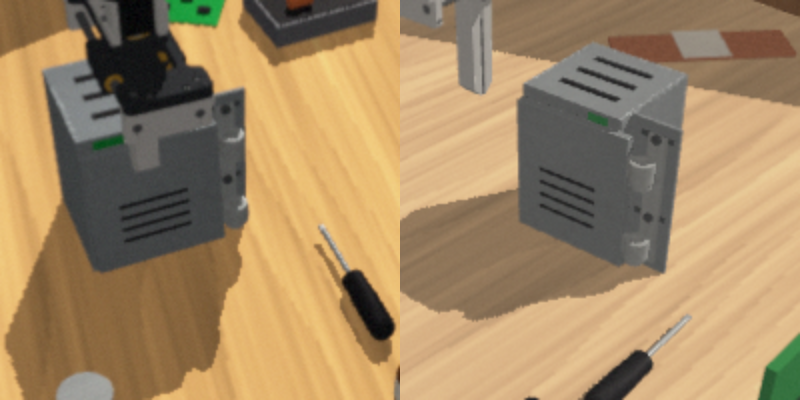

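The door is shut, its face parallel to the housing's front (7.2° for both), and the robot is clear.

```bash
python3 -c "
from station import workorder; print(workorder.job_done())"
```

```text
the job is handed in; nothing more can be done
None
```

The grey door is hung on the housing and shut against its front, and I handed the job in at about 20 s of the 72 s allowed.

I lifted the door from the rest and carried it about 80° open. The wrist camera showed the pintle axis about 4–6 mm in y from the middle of its range, and I lined the sockets up with it to about 0.5 mm. It went down over both pintles with no contact force until it seated. I then let go and swung the door shut from its outer side with the closed fingers.

**Seating:** the vertical wrist force went from −3.2 to +3.4 N at the expected seat height. The door's top edge measured about 160–161 mm, against 160 expected.

**Shut:** the door met a hard stop, with 6.5 N and no further motion. After I backed away, the door's line was at 7.2°, the same as the housing's.

**Bystanders:** I never touched any of them on purpose. In the last pictures the screwdriver, and what shows of the reel, are where they started. I did not measure the bottle, magnifier or other items again at the end.

No check failed. In the last few millimetres the door closed about 4 mm further than I had worked out before the force rose, most likely because the fingers are thinner than I assumed.

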